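# Lower the sink caddy's telescoping handle to its lower hole

## Robot

A 6-joint arm with a two-finger parallel gripper is mounted at the origin on the work surface. World frame = base frame: x ahead of the robot, y to its left, z up, the work surface at z = 0. Lengths are in mm, angles in degrees, forces in N, time in s.
With the tool pointing down it reaches from about 350 to 850 mm from the base axis. Payload 8.1 kg.
Tool frame: the origin (TCP) lies between the finger pads; the fingertips stand 22 mm ahead of it and the grasp point (between the pads) lies 3 mm ahead of it (r.nose_length is the z of the fingertips in the tool frame, in mm); z points along the fingers, x is the direction in which the jaws open and shut, and the axes are right-handed (so a half turn about z gives the same grasp; the last joint's range is limited). The gripper opens to 85 mm and grips with 20 to 120 N. Pads are 22 mm wide; open, the fingers measure 114 mm over their backs; the gripper's body (76 mm by 85 mm) begins 54 mm behind the grasp point. The pads swing forward as they close: fully open they stand 13 mm farther back than shut.
Start: joints at [71.138, 7.471, 85.268, -0, 87.261, -4.893], TCP at [144.813, 582.267, 253.292] pointing down, gripper open.
Joint ranges: [-169.43, 169.43], [-51.17, 129.36], [1.28, 143.12], [-76.62, 256.62], [0, 156.53], [-152.29, 152.29]. Speed limits (degrees/s): [136.94, 136.94, 159.86, 180, 180, 180].

## Interface

Orientations are given as [roll, pitch, yaw] about the fixed x, y, z axes, in that order (R = Rz(yaw) Ry(pitch) Rx(roll)).
In Python, from bench import r gives the robot as it stands.
- The arm moves only by the shell command python3 -m jog 'ROWS' [FORCE]. ROWS is JSON, a list of rows, each a list of 5 numbers: the shift along the tool's x, y, z in m, then the turn about the tool's z in degrees, then the opening in per cent of the stroke, from 0 (shut) to 100 (fully open). A call has 1 to 8 rows; each row is the pose to reach, as a shift and turn from the pose measured when the call began, along the tool's axes at that moment; what a row does not reach only later rows make up. A row lasts 1/10 s, in which the tool goes at most 50 mm and 8.59 degrees, less where a joint would pass 70% of its speed; a pose out of reach is approached as far as the arm can. A call with a gripper value outside its range is refused whole. The fingers move at their own pace and stop on an object; FORCE is the grip in N (left out, the last holds). Time passes only in rows, so rows that repeat a pose let the fingers close. It gives the time, the measured TCP pose, the force and the opening at its end, in the units of the state.
- r.sense(): the state, without advancing time (a new reading comes with each control period).
- r.snapshot(name): name is "scene" or "top" or "wrist"; returns a dict with "image" (420x560x3 uint8, red, green, blue), "K" (3x3 intrinsics, pixels), "T" (4x4, takes a point from camera to world coordinates); the wrist camera has in their place "tool_from_camera" (4x4, takes a point from camera to tool coordinates, whose origin is the TCP and whose axes are the tool frame's). Camera axes: x right, y down, z forward; pixel columns grow to the right and rows downward; lengths in mm; the calibration is good to about 2 mm. A picture is of the moment at which its call begins: read the wrist's pose just before it. There is no depth.
- r.hand_in(): hands the job in, once; it reports no verdict.
Trained networks look in a picture, given as the dict that the camera call returned (one of the last four; its "shot" number tells which), for a name from the list of things; names that differ only in an ending like _2 or _b are one class to them, and where a whole thing is asked for, a point or a joint stands for the part that bears it (a point fixed in the world has none). Each returns a list of dicts, best first, with "conf" (0 to 1); they miss things now and then, are a little off and sometimes report something else, mostly with a low value. They report only what shows in the picture. A call takes as long as a camera call.
- r.search_frame(picture, label): "bbox" ([left, top, right, bottom] in pixels, round what is visible of it).
- r.pinpoint(picture, label): "uv" ([column, row] in pixels: a listed point, or the origin of a listed thing).
The state is a dict: "time": time; "joint_pos": joint angles; "qd": joint speeds; "joint_efforts": joint torques, N m; "tool_pos": TCP position; "tcp_rot": TCP orientation; "ft_force": force on the tool from outside, world axes, zero at the start; "wrist_torque": the same for the moment, N m; "finger_gap": finger opening in mm.
Only numpy, scipy, OpenCV 4.12 (cv2) and the standard library are available. Lean on these libraries where they do the work, as an engineer would, in place of code of your own. Each camera call takes 0.05 s, during which the arm holds its last target. There are 200 camera calls.

## Task

The washing-up caddy, the one with the yellow button, is too tall for its shelf. Press the yellow button on top of its handle and push the handle down all the way until it reaches its lower hole, then let go so that the button springs back up and the handle is locked low. Leave the handle of the cutlery caddy, with the blue button, up as it is.

Things in the scene. Friction and masses are not known exactly. Their poses are not given: they have to be found in the camera images.
- wash_caddy: Washing-up caddy: white tray 140 x 190 mm (its x, y), 55 mm high, fixed by suction feet; origin under its centre. In the centre an upright telescoping post: aluminium outer tube 26 mm across, top at 160 mm; steel inner tube carrying a black T grip 110 mm long (along y), 28 wide, top 245 mm up at the start. Soap pump, green brush, wooden scrubber round the post, all under 155 mm.
- wash_button_top (a point): Centre of the top face of the yellow button (24 mm across, pressed straight down) in the middle of the grip, on the post's axis, 15 mm proud of the grip; z up. At the start 260 mm above the counter; with the handle in its lower hole, 200 mm (191 mm while the button is held in). Clear on all sides and above.
- wash_button (a joint): Yellow button's travel in m: 0 fully out, 0.009 fully in; sprung, 2 N to start, 5 N fully in. It draws in the brass pin that locks the inner tube in one of two holes in the outer tube, 60 mm apart, one above the other; over 7 mm frees the handle. Let go between the holes it stays about 6 mm in; let go at a hole it springs out to 0 and the handle is locked.
- wash_handle (a joint): Washing-up caddy's handle, in m: 0 upper hole, fully extended (the start); 0.060 lower hole, also the end stop. Slides straight down, stiffly: with the button in, about 7 N down on the button moves it; it stays where it is left. Pushing on the grip alone only takes up some 3 mm of play.
- cutlery_handle (a joint): Handle of the other caddy, alike in shape and size but with a blue button and cutlery standing in its tray, in m: 0 extended (the start, to be kept), 0.060 lowered. The two posts are at least 300 mm apart; either caddy may be on the left.

How it is judged (in metres and radians):
On the way:
1. the yellow button is pressed in (value of joint wash_button above 0.004 m), for 0.1 s.
At the end, for the whole second after the job is handed in: The washing-up caddy's handle is down at its lower hole (setting above 0.052 m of 0.060), the yellow button has sprung back out (in by less than 3 mm), so the pin is in the hole, and the cutlery caddy's handle is still up (lowered by less than 8 mm) (value of joint wash_handle above 0.052 m and value of joint wash_button below 0.003 m and value of joint cutlery_handle below 0.008 m); the robot touches nothing.
It fails at once if the cutlery caddy's handle is lowered by more than 20 mm (value of joint cutlery_handle above 0.02 m).
It also fails if it takes over 32 s, if anything falls off the work surface, if the arm or the gripper's body presses on something with over 40 N, if the wrist force passes 120 N, or if a joint passes its speed limit or range.

## Working session

There is one attempt and no reset: what is moved stays moved. The work goes in short steps, Python scripts to look and compute and a shell command to move; the robot and the scene stay as the last step left them, time stands still between calls to the robot, and variables do not carry over. Pictures are saved under pics/ and viewed, about 8 in all and at most 12, crops included, and the job is handed in when it is done.

```bash
mkdir -p pics; cat > h.py <<'E'
import numpy as np, cv2
from scipy.spatial.transform import Rotation as R
from bench import r
def toolT(s):
    T=np.eye(4); T[:3,:3]=R.from_euler('xyz',s['tcp_rot'],degrees=True).as_matrix(); T[:3,3]=s['tool_pos']; return T
def snap(n):
    s=r.sense(); p=r.snapshot(n)
    p['W']=toolT(s)@np.array(p['tool_from_camera']) if n=='wrist' else np.array(p['T'])
    return p
def ray(p,uv):
    d=p['W'][:3,:3]@np.linalg.solve(p['K'],[uv[0],uv[1],1]); return p['W'][:3,3],d/np.linalg.norm(d)
def atz(p,uv,z):
    o,d=ray(p,uv); return o+d*(z-o[2])/d[2]
E
python3 - <<'E'
from h import *
s=r.sense(); print(s['tool_pos'],s['tcp_rot'],s['ft_force'],s['time'],s['finger_gap'])
ims=[]
for n in('scene','top'):
    p=snap(n); ims.append(p['image'])
    print(n,p['W'][:3,3])
    for q in r.pinpoint(p,'wash_button_top')[:3]: print(q, atz(p,q['uv'],260))
    print(r.search_frame(p,'wash_caddy')[:2])
    cv2.imwrite(f'pics/{n}0.png',p['image'][...,::-1])
E
```

```text
[144.60757552 581.76962911 252.21247417] [-1.79991848e+02  1.08678546e-01  7.60381875e+01] [-0.31917006 -0.41726052  0.02620784] 0.0 85.55315683681829
scene [1213.4853606   238.06173489  794.94334837]
{'uv': [147.5, 163.8], 'conf': 0.62} [ 566.4898845  -229.36786583  260.        ]
[{'bbox': [106.1, 162.4, 230.2, 314.7], 'conf': 0.7}]
top [ 462.25228712  -19.44653519 1159.66480533]
{'uv': [388.9, 199.5], 'conf': 0.49} [ 577.78237909 -225.41692466  260.        ]
[{'bbox': [329.3, 176.4, 414.3, 250.4], 'conf': 0.84}]
```

View pics/scene0.png

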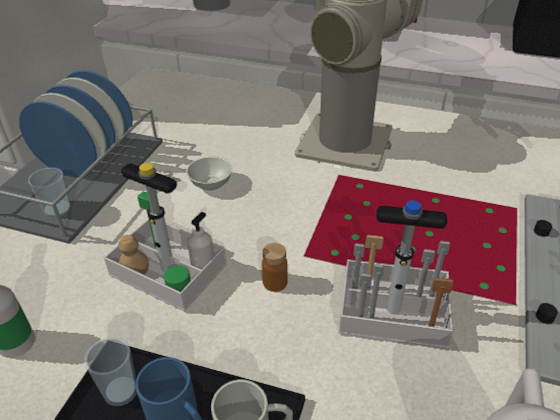

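View pics/top0.png

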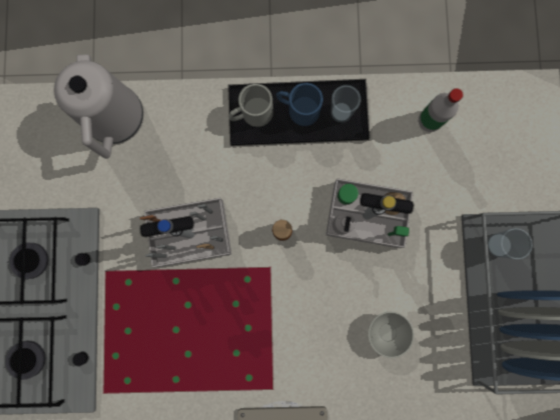

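The scene view shows the yellow button at about (147,169) on the left caddy and the blue one at (413,208) on the right. In the top view they are at (389,202) and (165,227). The networks agree on yellow at about (570,-227). I'll raise the arm first, then cross on a line well inside the blue post with the gripper shut.

```bash
python3 -m jog '[[0,0,-0.045,0,0],[0,0,-0.09,0,0],[-0.037,0.033,-0.1,0,0],[-0.074,0.066,-0.1,0,0],[-0.111,0.099,-0.1,0,0],[-0.148,0.132,-0.1,0,0],[-0.185,0.165,-0.1,0,0],[-0.222,0.198,-0.1,0,0]]' 40
```

```text
time: 1.1
tool_pos: [283.7, 317.2, 353.1]
tcp_rot: [180.0, 0.0, 76.1]
ft_force: [0.9, 0.4, -0.4]
finger_gap: 0.2
```

```bash
python3 -m jog '[[-0.037,0.033,0,0,0],[-0.074,0.066,0,0,0],[-0.111,0.099,0,0,0],[-0.148,0.132,0,0,0],[-0.185,0.165,0,0,0],[-0.222,0.198,0,0,0],[-0.259,0.231,0,0,0],[-0.296,0.264,0,0,0]]'
```

```text
time: 1.9
tool_pos: [469.2, -35.9, 353.5]
tcp_rot: [179.9, -0.0, 76.0]
ft_force: [1.1, 0.6, -0.1]
finger_gap: 0.0
```

```bash
python3 - <<'E'
from h import *
s=r.sense(); print(s['tool_pos'],s['tcp_rot'],s['joint_pos'],s['time'],s['finger_gap'])
for n in('scene','top'):
    p=snap(n); h=cv2.cvtColor(p['image'],cv2.COLOR_RGB2HSV)
    m=cv2.inRange(h,(20,150,90),(32,255,255)); k,l,st,c=cv2.connectedComponentsWithStats(m)
    for i in range(1,k):
        if st[i,4]>20: print(n,st[i],c[i],atz(p,c[i],257))
t=np.array([570,-227,0])-s['tool_pos']; print(R.from_euler('xyz',s['tcp_rot'],degrees=True).inv().apply(t))
E
```

```text
[469.16771365 -35.8595868  353.54525208] [ 1.79924325e+02 -4.42050890e-03  7.60392658e+01] [-1.06175924e+01 -1.39797920e+01  9.55618601e+01 -8.63658778e-08
  9.83421275e+01 -8.66568553e+01] 1.9 0.040833880088009096
scene [139 163  15  12 143] [146.04895105 168.57342657] [ 576.16948101 -227.33623783  257.        ]
top [383 197  11  10  86] [388.38372093 201.56976744] [ 574.04476556 -224.87434002  257.        ]
[-161.19516609  143.50070367  353.72265869]
```

```bash
python3 -m jog '[[-0.036,0.034,0,0,0],[-0.072,0.068,0,0,0],[-0.108,0.102,0,0,0],[-0.144,0.13,0,0,0],[-0.159,0.147,0,0,0],[-0.159,0.147,0,0,0],[-0.159,0.147,0,0,0]]'
python3 - <<'E'
from h import *
s=r.sense(); p=snap('wrist')
cv2.imwrite('pics/w1.png',p['image'][...,::-1])
print(np.round(p['tool_from_camera'],2))
for q in r.pinpoint(p,'wash_button_top')[:3]: print(q, atz(p,q['uv'],260))
h=cv2.cvtColor(p['image'],cv2.COLOR_RGB2HSV)
m=cv2.inRange(h,(20,150,90),(32,255,255)); k,l,st,c=cv2.connectedComponentsWithStats(m)
for i in range(1,k):
    if st[i,4]>50: print(st[i],c[i],atz(p,c[i],260))
print(s['tool_pos'],s['time'])
E
```

```text
time: 2.7
tool_pos: [573.0, -228.7, 351.9]
tcp_rot: [-179.9, 0.1, 75.7]
ft_force: [0.1, 0.8, 0.4]
finger_gap: -0.0
[[   1.     -0.     -0.      0.39]
 [   0.      0.95    0.31  -79.5 ]
 [   0.     -0.31    0.95 -119.09]
 [   0.      0.      0.      1.  ]]
{'uv': [283.1, 224.6], 'conf': 0.82} [ 573.35430853 -226.56926121  260.        ]
[ 266  203   38   39 1120] [284.10089286 222.6875    ] [ 572.32327731 -225.69445195  260.        ]
[ 572.98123712 -228.74415077  351.92347385] 2.7
```

View pics/w1.png

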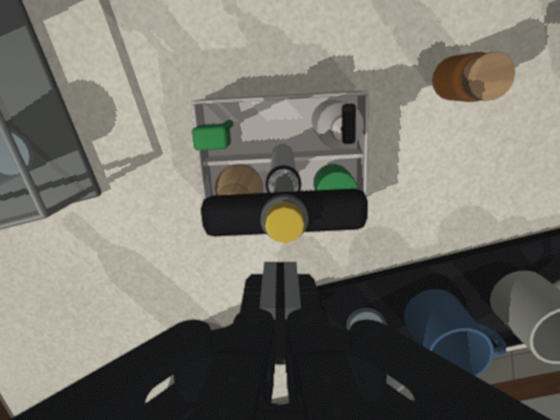

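The wrist view shows the yellow button top at (284,222), centred on the grip, with the shut fingertips just below it in the picture. The network and the colour blob agree within 1 mm on (573,-226). I'll shift 2 mm along tool x and descend.

```bash
python3 -m jog '[[0.002,0,0.02,0,0],[0.002,0,0.045,0,0],[0.002,0,0.06,0,0],[0.002,0,0.066,0,0],[0.002,0,0.070,0,0],[0.002,0,0.074,0,0],[0.002,0,0.076,0,0],[0.002,0,0.076,0,0]]'
```

```text
time: 3.6
tool_pos: [573.7, -226.0, 277.6]
tcp_rot: [180.0, 0.1, 75.8]
ft_force: [-0.4, 1.0, 3.1]
finger_gap: -0.0
```

```bash
python3 -m jog '[[0,0,0.006,0,0],[0,0,0.012,0,0],[0,0,0.02,0,0],[0,0,0.028,0,0],[0,0,0.036,0,0],[0,0,0.044,0,0],[0,0,0.05,0,0],[0,0,0.054,0,0]]'
```

```text
time: 4.4
tool_pos: [574.2, -226.3, 224.0]
tcp_rot: [179.9, 0.1, 75.8]
ft_force: [-1.2, 1.4, 6.7]
finger_gap: 0.1
```

```bash
python3 -m jog '[[0,0,0.004,0,0],[0,0,0.007,0,0],[0,0,0.009,0,0],[0,0,0.011,0,0],[0,0,0.012,0,0],[0,0,0.013,0,0],[0,0,0.013,0,0]]'
```

```text
time: 5.1
tool_pos: [574.3, -226.4, 212.9]
tcp_rot: [179.8, 0.1, 75.8]
ft_force: [-7.3, 4.9, 13.9]
finger_gap: 0.0
```

```bash
python3 -m jog '[[0,0,0.002,0,0],[0,0,0.002,0,0]]'
```

```text
time: 5.3
tool_pos: [574.4, -226.4, 212.9]
tcp_rot: [179.7, 0.1, 75.8]
ft_force: [-7.3, 5.8, 14.1]
finger_gap: 0.2
```

The tool stalls at 212.9 mm with 14 N, which is the expected end stop (191 + 22 mm). I'll release straight up and check.

```bash
python3 -m jog '[[0,0,-0.01,0,0],[0,0,-0.03,0,0],[0,0,-0.06,0,0],[0,0,-0.1,0,0],[0,0,-0.14,0,0],[0,0,-0.14,0,0],[0,0,-0.14,0,0]]'
python3 - <<'E'
from h import *
s=r.sense(); print(s['tool_pos'],s['ft_force'],s['time'])
A=[];b=[]
for n in('wrist','scene'):
    p=snap(n); h=cv2.cvtColor(p['image'],cv2.COLOR_RGB2HSV)
    q=r.pinpoint(p,'wash_button_top')[:1]; print(n,q)
    m=cv2.inRange(h,(20,150,90),(32,255,255)); k,l,st,c=cv2.connectedComponentsWithStats(m)
    for i in range(1,k):
        if st[i,4]>20: print(st[i],c[i],atz(p,c[i],200))
    if q:
        o,d=ray(p,q[0]['uv']); P=np.eye(3)-np.outer(d,d); A.append(P); b.append(P@o)
    cv2.imwrite(f'pics/{n}2.png',p['image'][...,::-1])
    if n=='scene': sc=p['image']
if len(A)==2: print(np.linalg.solve(sum(A),sum(b)))
w=cv2.imread('pics/wrist2.png'); s2=cv2.resize(sc[140:320,90:330,::-1],None,fx=2.33,fy=2.33)
cv2.imwrite('pics/chk.png',cv2.resize(np.hstack([w[:419],s2[:419]]),None,fx=.7,fy=.7))
E
```

```text
time: 6.0
tool_pos: [574.5, -226.4, 354.5]
tcp_rot: [179.6, 0.2, 75.8]
ft_force: [0.3, 0.4, -1.0]
finger_gap: -0.0
[ 574.45964832 -226.4292279   354.46900815] [ 0.28550982  0.35346986 -0.96747437] 6.0
wrist [{'uv': [280.8, 193.9], 'conf': 0.7}]
[266 177  30  30 702] [280.27350427 191.64529915] [ 572.82890117 -225.7804655   200.        ]
scene [{'uv': [152.7, 191.9], 'conf': 0.49}]
[145 191  14  12 128] [151.953125 196.09375 ] [ 579.58964984 -224.93306903  200.        ]
[ 573.42855904 -225.69363892  204.64175359]
```

View pics/chk.png

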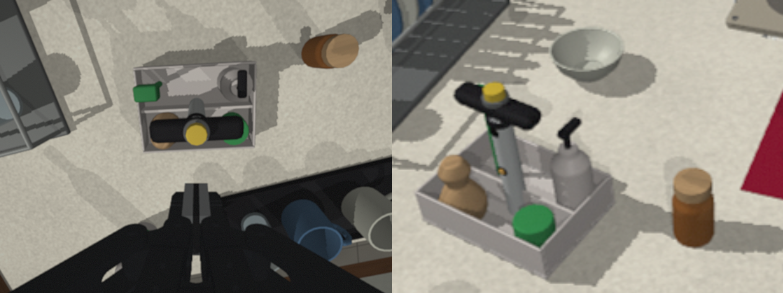

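The handle is clearly low, and the wrist view has the button at (281,192). In the right-hand panel of the composite it's at (494,92) and looks as proud as before. I'll confirm with a light probe that stays below the 7 mm release travel.

```bash
python3 -m jog '[[0,0,0.05,0,0],[0,0,0.1,0,0],[0,0,0.125,0,0],[0,0,0.131,0,0],[0,0,0.134,0,0],[0,0,0.135,0,0],[0,0,0.135,0,0]]'
```

```text
time: 6.9
tool_pos: [574.3, -226.4, 218.0]
tcp_rot: [179.8, 0.1, 75.8]
ft_force: [-2.2, 0.6, 2.7]
finger_gap: -0.0
```

The probe met 2.7 N at tip height 196 mm. A button stuck 6 mm in would not be touched there, so it has sprung out. I'll retract and hand in.

```bash
python3 -m jog '[[0,0,-0.01,0,0],[0,0,-0.04,0,0],[0,0,-0.08,0,0],[0,0,-0.12,0,0],[0,0,-0.14,0,0],[0,0,-0.14,0,0],[0,0,-0.14,0,0]]'
python3 - <<'E'
from h import *
p=snap('scene'); h=cv2.cvtColor(p['image'],cv2.COLOR_RGB2HSV)
for nm,lo,hi in(('y',(20,150,90),(32,255,255)),('b',(110,170,100),(125,255,255))):
    k,l,st,c=cv2.connectedComponentsWithStats(cv2.inRange(h,lo,hi))
    print(nm,[(st[i].tolist(),c[i].round(1).tolist()) for i in range(1,k) if st[i,4]>30])
print(r.sense()['ft_force'],r.hand_in())
E
```

```text
time: 7.6
tool_pos: [574.2, -226.2, 359.5]
tcp_rot: [179.6, 0.2, 75.8]
ft_force: [0.3, 0.2, -1.2]
finger_gap: -0.0
y [([145, 191, 14, 11, 127], [152.0, 196.0])]
b [([406, 201, 14, 13, 74], [412.3, 208.0])]
the job is handed in; nothing more can be done
[-0.32869722  0.90441324 -0.03592618] None
```

I pressed the yellow button with the shut fingertips, pushed the washing-up handle down to its end stop, lifted off and handed in at about 7.6 s.

- **Handle down:** The tool stalled at 212.9 mm with about 14 N, which puts the button top at the expected 191 mm with the button held in. Afterwards the two cameras put the button top at about 205 mm, against 200 mm expected. I put the 5 mm down to the networks' error.
- **Button out:** A light probe met 2.7 N with the fingertips at 196 mm. A button stuck 6 mm in would not have been touched at that height, so it has sprung back and the pin should be in the hole.
- **Cutlery caddy:** The blue button was still at pixel (412, 208) in the last picture, the same as at the start.
- **Robot clear:** The arm finished about 140 mm above the button. The wrist force was about 1 N, which is no more than sensor noise.

No check failed, and the 5 mm difference was the only disagreement.

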